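# Shut the coin vault, work the key in and hold the lock turned

### The arm

A 7-joint arm with a two-finger parallel gripper is mounted at the origin on the work surface. World frame = base frame: x ahead of the robot, y to its left, z up, the work surface at z = 0. Lengths are in m, angles in rad, forces in N, time in s.
With the tool pointing down it reaches from about 0.425 to 0.975 m from the base axis. Payload 16.7 kg.
Tool frame: the origin (TCP) lies on the centre line of the jaws, within the pads' length; the fingertips stand 8 mm ahead of it and the grasp point (between the pads) lies 11 mm behind it; z points along the fingers, y is the line along which they close (so a half turn about z gives the same grasp; the last joint's range is limited). The gripper opens to 85 mm and grips with 20 to 120 N. Pads are 22 mm wide; open, the fingers measure 114 mm over their backs; the gripper's body (76 mm by 85 mm) begins 54 mm behind the grasp point. The pads swing forward as they close: fully open they stand 13 mm farther back than shut.
Start: joints at [1.109, 0.426, 0.074, 1.606, -0.034, 1.111, -0.067], TCP at [0.207, -0.642, 0.239] pointing down, gripper open.
Joint ranges: [-2.85, 2.85], [-0.5, 2.14], [-1.23, 1.37], [0.21, 2.46], [-1.02, 4.16], [0.16, 2.05], [-2.73, 2.73]. Speed limits (rad/s): [1.89, 1.89, 2.39, 2.39, 3.01, 3.01, 3.01].

### API

Orientations are given as a unit quaternion [x, y, z, w].
In Python, from bench import robot gives the robot as it stands.
- The arm moves only by the tool drive_tool, never from a script. Its arguments are lists of equal length, an entry for each row: "translation": the shift along the tool's x, y, z in cm, a list of three; "twist": the turn about the tool's z in rad. A call has 1 to 20 rows; each row shifts and turns the commanded pose from where the row before left it, along the tool's axes as they then stand; what a row does not reach is not made up. A row lasts 1/10 s, in which the tool goes at most 50 mm and 8.59 degrees, less where a joint would pass 70% of its speed; a pose out of reach is approached as far as the arm can. A call with a gripper value outside its range is refused whole. "jaw" is the opening, from 0 (shut) to 1 (fully open), set as the call begins (left out, the last holds). The fingers move at their own pace and stop on an object; "newtons" is the grip in N (left out, the last holds). Time passes only in rows, so rows that do not move let the fingers close. It gives the time, the measured TCP pose, the force, the opening and the grip force at its end, in the units of the state.
- robot.state(): the state, without advancing time (a new reading comes with each control period).
- robot.get_image(name): name is "scene" or "top"; returns a dict with "color" (384x512x3 uint8, red, green, blue), "fov_y" (degrees; the focal length in pixels is half the picture's height over the tangent of half this angle, whatever the lens; pixels are square), "cx", "cy" (the principal point, pixels), "rvec" (rotation vector, rad) and "tvec" (3), from world to camera coordinates, as OpenCV has them. Camera axes: x right, y down, z forward; pixel columns grow to the right and rows downward; lengths in m; the calibration is good to about 2 mm. A picture is of the moment at which its call begins. There is no depth.
- robot.close_job(): hands the job in; it is judged then, once.
Trained networks look in the newest picture that a camera, given by its name, has taken for a name from the list of things; names that differ only in an ending like _2 or _b are one class to them, and where a whole thing is asked for, a point or a joint stands for the part that bears it (a point fixed in the world has none). Each returns a list of dicts, best first, with "p" (0 to 1); they miss things now and then, are a little off and sometimes report something else, mostly with a low value. They report only what shows in the picture. A call takes as long as a camera call. They do not tell look-alikes from the thing itself.
- robot.boxes_of(camera, label): "extent" ([centre column, centre row, width, height] in pixels, round what is visible of it).
- robot.outline_of(camera, label): "pixels" (384x512 bool, what is visible of it) and "extent" ([centre column, centre row, width, height] in pixels, round what is visible of it).
The state is a dict: "time": time; "q": joint angles; "joint_vel": joint speeds; "effort": joint torques, N m; "ee_pos": TCP position; "tcp_rot": TCP orientation; "contact_force": force on the tool from outside, world axes, zero at the start; "ft_torque": the same for the moment, N m; "gripper_width": finger opening in m; "grip_force": force on a finger pad.
Only numpy, scipy, OpenCV 4.12 (cv2) and the standard library are available. Lean on these libraries where they do the work, as an engineer would, in place of code of your own. Each camera call takes 0.05 s, during which the arm holds its last target. There are 200 camera calls.

### The job

The coin vault on the laundry counter is loaded: first swing its blue lid fully shut. Then take the red-headed key from the key stand, push it into the vault's lock past the two sticky pins (wiggle it a little if it binds) until its shoulder sits on the lock face, turn it clockwise (seen from above) a full quarter turn to the stop, and finish there: still gripping the key and holding it turned against the lock's return spring, with the key fully home. Leave the other keys and everything else on the counter where they are.

Things in the scene. Friction and masses are not known exactly. Their poses are not given: they have to be found in the camera images.
- vault: Coin vault: dark steel box bolted to the counter, 170 mm along x, 200 along y, 90 high; origin at the centre of its underside, x level from the front (lock) to the lid's hinge. On its front (-x) side stands the steel lock housing, 64 x 64 mm, 106 high, with the upright lock axis 117 mm in front of the box's centre. The box holds coin rolls, below its rim.
- lock_face (a point): Centre of the keyhole mouth on top of the brass lock plug, 108 mm above the counter; x and z axes as the vault's; does not turn with the plug. The keyhole is a slot 18 x 7 mm, 40 mm deep, straight down, its mouth chamfered 2 mm. With joint lock at 0 the slot's long side lies along this x (white marks on the housing); red marks: where it points after the quarter turn.
- pin0: First sticky pin, a 6 mm ball that stands about 2 mm into the keyhole slot from one long side, 13 mm below the lock face and 6 mm to one side of the slot's middle. It sticks by dry friction: the key's wedge tip pushes it aside with roughly 8 to 16 N downward, less if the key is rocked a few degrees either way about the vertical.
- pin1: Second sticky pin, like the first, from the other long side, 23 mm below the lock face and 6 mm the other way from the slot's middle.
- key_red_bow (a point): Centre of the red plastic head of the key to use: head 34 mm along x, 10 thick along y, 30 high, z up the key. Under it a neck 14 x 8 mm, then a shoulder plate 24 x 14 x 6 mm with its underside 32 mm below this point, then the flat blade, 16 mm along x, 5 along y, 34 long, wedge-tipped. Fits the lock either way round. It starts upright, shoulder on the stand's top. About 50 g.
- lock (a joint): Turn of the lock plug, rad: 0 at rest, grows clockwise seen from above, stop at 1.571 (quarter turn). A return spring pulls it back to 0 (about 0.03 N m at 0, 0.14 N m at the stop).
- lid (a joint): Opening angle of the blue lid, rad: 0 shut, 1.5 wide open (nearly upright). A stiff hinge: the lid stays where it is left, and shuts with about 3 to 5 N at its front part.
- lid_hinge (a point): On the lid's hinge line, mid-length, at the vault's far (+x) top edge, 90 mm above the counter. Axes turn with the lid: y along the hinge; -x runs along the lid's underside to its free front edge, 170 mm away; z is normal to the lid, to its outer side. The lid is a blue plate 170 x 200 x 6 mm; a black knob stands on its outer side, mid-width, 140 mm from the hinge.
- lid_handle (a point): Middle of the head of the lid's black knob (head 28 mm wide, 16 mm thick; knob 43 mm tall in all), 35 mm out from the lid's outer face. Same axes as lid_hinge.
- key_shoulder (a point): On the red key's axis, at the underside of its shoulder plate (32 mm below the head's centre); it lies at the lock face when the key is fully home.
- stand: Wooden key stand fixed to the counter, 200 mm along its x, 56 mm along y, 50 mm high; origin at the centre of its underside. Three slots 19 x 8 mm in a row along x at -60, 0 and +60 mm, one key in each, all heads in line with the row. Which key stands where varies.
- key_green_bow (a point): Centre of the head of the green key, same shape as the red one: leave it.
- key_yellow_bow (a point): Centre of the head of the yellow key, same shape as the red one: leave it.
- mug_mid (a point): Blue mug, 80 mm wide, 92 mm high; half-way up its axis. Leave it.
- detergent_mid (a point): Orange detergent bottle, 80 mm wide, 200 mm high; half-way up. Leave it.
- spray_can_mid (a point): White can, 56 mm wide, 170 mm high; half-way up. Leave it.
- carton_mid (a point): Cardboard carton, 70 x 110 x 60 mm; its centre. Leave it.
- coin_tube_mid (a point): Clear coin tube with red ends standing upright, 34 mm wide, 75 mm high; half-way up. Leave it.
Things that resemble listed ones, but are neither listed nor needed, are in the scene too. What is shaped like the part that bears key_red_bow but black, purple or white is not meant.

How it is judged:
By the outcome, as a careful person would: the job done as asked, in the order asked, and still so for the second after the job is handed in, while the arm keeps its last pose, push and grip.
It also fails if it takes over 59 s, if anything falls off the work surface, if the arm or the gripper's body presses on something with over 40 N, if the wrist force passes 120 N, or if a joint passes its speed limit or range.

## Working session

There is one attempt and no reset: what is moved stays moved. The work goes in short steps, Python scripts to look and compute and a tool call to move; the robot and the scene stay as the last step left them, time stands still between calls to the robot, and variables do not carry over. Pictures are saved under pics/ and viewed, at most 10 in all, crops included, and the job is handed in when it is done.

Besides the shell and the picture viewer there is one more tool, called after ">>>" as name(argument=value, ...), one argument or row to a line, values as JSON. drive_tool: Moves the arm, as the interface text tells. Its arguments: {"type":"object","properties":{"translation":{"type":"array"},"twist":{"type":"array"},"jaw":{"type":"number"},"newtons":{"type":"number"}},"required":["translation","twist"]}

```bash
mkdir -p pics; cat > h.py <<'E'
import numpy as np, cv2
from bench import robot
def cam(n):
    d=robot.get_image(n); R=cv2.Rodrigues(np.array(d["rvec"],float))[0]; t=np.array(d["tvec"],float).ravel()
    h,w=d["color"].shape[:2]; f=h/2/np.tan(np.radians(d["fov_y"])/2)
    K=np.array([[f,0,d["cx"]],[0,f,d["cy"]],[0,0,1]])
    return dict(img=d["color"],R=R,t=t,K=K,C=-R.T@t)
def ray(c,u,v):
    d=c["R"].T@np.linalg.inv(c["K"])@np.array([u,v,1.]); return d/np.linalg.norm(d)
def atz(c,u,v,z):
    d=ray(c,u,v); return c["C"]+d*(z-c["C"][2])/d[2]
def tri(c1,p1,c2,p2):
    P=[c["K"]@np.c_[c["R"],c["t"]] for c in (c1,c2)]
    X=cv2.triangulatePoints(P[0],P[1],np.array(p1,float).reshape(2,1),np.array(p2,float).reshape(2,1)).ravel()
    return X[:3]/X[3]
def proj(c,X):
    x=c["K"]@(c["R"]@np.array(X,float)+c["t"]); return x[:2]/x[2]
E
python3 - <<'E'
from h import *
s=robot.state(); print(s)
for n in("scene","top"):
    c=cam(n); cv2.imwrite(f"pics/{n}0.png",c["img"][:,:,::-1]); print(n,c["C"].round(3),c["K"][0,0],ray(c,256,192).round(3))
    for l in("vault","lid","lid_handle","lock","lock_face","key_red_bow","key_green_bow","key_yellow_bow","stand","coin_tube_mid","mug_mid","detergent_mid","spray_can_mid","carton_mid"):
        print(l,[(np.round(b["extent"]).tolist(),round(b["p"],2)) for b in robot.boxes_of(n,l)][:3])
E
```

```text
{'time': 0.0, 'q': array([ 1.10951387,  0.42676143,  0.07386436,  1.60666339, -0.03411171,
        1.11081568, -0.0670924 ]), 'joint_vel': array([ 6.93999197e-04,  8.99946240e-04,  1.08261688e-05, -3.86623454e-04,
       -2.38812697e-04, -4.68084853e-04,  8.31319399e-05]), 'effort': array([-2.60486653e-03, -9.49836659e+01,  3.75976011e+00, -4.63523769e+01,
        1.92100927e-02,  1.04642657e-02,  2.90192634e-05]), 'ee_pos': array([ 0.20689127, -0.6420546 ,  0.23856649]), 'tcp_rot': array([ 9.87876671e-01,  1.55239177e-01, -1.56994317e-04, -6.75920095e-04]), 'contact_force': array([-0.53142449,  0.48639266,  0.29137823]), 'ft_torque': array([0.0012266 , 0.00076798, 0.01571625]), 'grip_force': 0.0, 'gripper_width': 0.08531439710670133}
scene [ 1.208 -0.31   0.936] 395.4977285778595 [-0.604  0.257 -0.755]
vault [([292.0, 202.0, 99.0, 98.0], 0.6)]
lid [([297.0, 192.0, 82.0, 77.0], 0.73)]
lid_handle [([299.0, 195.0, 79.0, 79.0], 0.82)]
lock []
lock_face [([291.0, 202.0, 88.0, 99.0], 0.8)]
key_red_bow [([129.0, 211.0, 14.0, 20.0], 0.76), ([132.0, 285.0, 29.0, 27.0], 0.73), ([179.0, 197.0,
[... 692 characters left out ...]
227.0, 220.0, 14.0, 16.0], 0.75), ([233.0, 186.0, 90.0, 100.0], 0.53)]
lock_face [([232.0, 184.0, 90.0, 100.0], 0.72)]
key_red_bow [([391.0, 265.0, 11.0, 28.0], 0.66), ([410.0, 178.0, 18.0, 30.0], 0.64), ([334.0, 263.0, 20.0, 27.0], 0.62)]
key_green_bow [([364.0, 222.0, 17.0, 7.0], 0.49)]
key_yellow_bow [([343.0, 224.0, 11.0, 3.0], 0.4)]
stand [([362.0, 223.0, 77.0, 24.0], 0.91)]
coin_tube_mid [([321.0, 139.0, 12.0, 19.0], 0.61)]
mug_mid [([102.0, 201.0, 45.0, 31.0], 0.76)]
detergent_mid [([104.0, 150.0, 38.0, 34.0], 0.56)]
spray_can_mid [([370.0, 146.0, 42.0, 31.0], 0.73), ([100.0, 199.0, 45.0, 33.0], 0.29), ([230.0, 153.0, 87.0, 37.0], 0.22)]
carton_mid [([106.0, 263.0, 54.0, 42.0], 0.72)]
```

```bash
python3 - <<'E'
import cv2
for n,(a,b,c,d) in dict(scene0=(90,110,440,320),top0=(80,110,430,300)).items():
    i=cv2.imread(f"pics/{n}.png")[b:d,a:c]; s=800/(c-a) if (d-b)*800/(c-a)<=600 else 600/(d-b)
    cv2.imwrite(f"pics/{n}c.png",cv2.resize(i,None,fx=s,fy=s,interpolation=cv2.INTER_CUBIC)); print(s)
E
```

```text
2.2857142857142856
2.2857142857142856
```

View pics/scene0c.png

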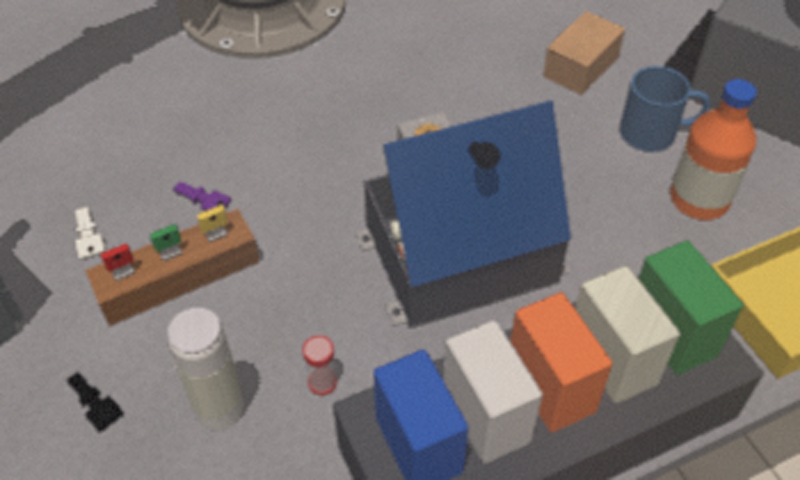

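View pics/top0c.png

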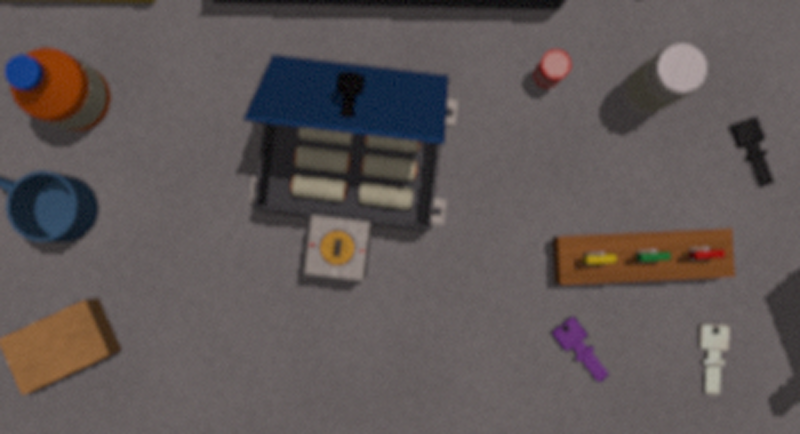

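```bash
cat >> h.py <<'E'
def seg(c,lo,hi,roi):
    x0,y0,x1,y1=roi; hsv=cv2.cvtColor(c["img"][y0:y1,x0:x1],cv2.COLOR_RGB2HSV)
    m=cv2.inRange(hsv,np.array(lo),np.array(hi))
    if lo[0]==0 and hi[0]<15: m|=cv2.inRange(hsv,np.array([170,lo[1],lo[2]]),np.array([180,hi[1],hi[2]]))
    n,l,st,ce=cv2.connectedComponentsWithStats(m)
    k=1+st[1:,4].argmax(); ys,xs=np.nonzero(l==k)
    return np.c_[xs+x0,ys+y0].astype(np.float32)
E
python3 - <<'E'
from h import *
s,t=cam("scene"),cam("top")
for name,lo,hi,rs,rt in [("red",(0,120,70),(8,255,255),(125,210,155,235),(378,212,402,230)),("green",(45,70,30),(85,255,255),(150,200,175,225),(352,212,375,230)),("yellow",(18,90,70),(35,255,255),(172,192,195,216),(330,212,354,232))]:
    a,b=seg(s,lo,hi,rs),seg(t,lo,hi,rt)
    X=tri(s,a.mean(0),t,b.mean(0)); print(name,len(a),len(b),a.mean(0),b.mean(0),X.round(4),"rp",proj(t,X)-b.mean(0))
br=seg(t,(12,110,70),(28,255,255),(210,205,245,232)); m=(br.max(0)+br.min(0))/2
print("plug",len(br),br.mean(0),m,br.min(0),br.max(0),atz(t,*m,.108))
# lid outlines
for n,c in(("scene",s),("top",t)):
    roi=(250,150,345,240) if n=="scene" else (180,125,285,175)
    p=seg(c,(98,110,30),(120,255,255),roi); h=cv2.convexHull(p)
    print(n,len(p),cv2.approxPolyDP(h,5,True).reshape(-1,2).tolist())
    if n=="top":
        pass
E
```

```text
red 106 58 [140.78302 222.3868 ] [389.55173 220.8793 ] [ 0.4894 -0.3461  0.0813] rp [-0.18285528 -0.05477498]
green 90 44 [162.02222 213.6    ] [365.11365 222.11363] [ 0.4846 -0.2848  0.0804] rp [0.08754383 0.02835377]
yellow 106 73 [182.44339 205.26414] [342.19177 222.95891] [ 0.4813 -0.2256  0.0818] rp [-0.10415398 -0.03669836]
plug 169 [226.98225 218.01775] [227. 218.] [220. 211.] [234. 225.] [0.48721373 0.06698194 0.108     ]
scene 4151 [[338.0, 213.0], [270.0, 233.0], [259.0, 173.0], [329.0, 155.0]]
top 2226 [[274.0, 144.0], [272.0, 172.0], [188.0, 161.0], [200.0, 135.0]]
```

```bash
python3 - <<'E'
from h import *
s,t=cam("scene"),cam("top")
P=[tri(s,a,t,b) for a,b in [((259,173),(272,172)),((329,155),(188,161)),((270,233),(274,144)),((338,213),(200,135))]]
for p in P: print(p.round(3))
f=(P[0]+P[1])/2; h=(P[2]+P[3])/2; e=f-h; y=(P[1]-P[0])[:2]
print("f",f,"h",h,"angle",np.arctan2(e[2],np.hypot(*e[:2])),"len",np.linalg.norm(e),"yaw",np.arctan2(-y[0],y[1]),"hinge yaw",np.arctan2(-(P[3]-P[2])[0],(P[3]-P[2])[1]))
# knob via scene+top
for n,c in(("scene",s),("top",t)): 
    for l in ("lid_handle",):
        print([(b["extent"],b["p"]) for b in robot.outline_of(n,l)])
print("knob", tri(s,(90+484/2.286,110+152/2.286),t,(80+350/2.286,110+88/2.286)))
yaw=np.arctan2(-.0081*-1,.1205); 
for yw in (-.05,-.1,0,.05): 
    L=np.array([.4872,.067,.0]);  hh=L+np.array([np.cos(yw),np.sin(yw),0])*.202; print(yw,hh)
E
```

```text
[ 0.593 -0.039  0.232]
[0.613 0.15  0.232]
[ 0.678 -0.048  0.093]
[0.698 0.143 0.094]
f [0.60280729 0.05589901 0.23235651] h [0.68821005 0.04731906 0.09375778] angle 1.016314344379475 len 0.16302409483302946 yaw -0.10717219355730685 hinge yaw -0.10224081028126625
[([298.9, 195.2, 81.9, 75.9], 0.82)]
[([231.9, 154.8, 86.5, 38.6], 0.62), ([361.8, 222.6, 79.0, 20.1], 0.61)]
knob [0.64494618 0.0510897  0.22852552]
-0.05 [0.68894755 0.05690421 0.        ]
-0.1 [0.68819084 0.04683365 0.        ]
0 [0.6892 0.067  0.    ]
0.05 [0.68894755 0.07709579 0.        ]
```

>>> drive_tool(
  translation=[
    [0,0,-1],
    [0,0,-1],
    [0,0,-1],
    [0,0,-1],
    [0,0,-1],
    [0,0,-1],
    [0,0,-1],
    [0,0,-1],
  ],
  twist=[-0.145,-0.145,-0.145,-0.145,-0.145,-0.145,-0.145,-0.145],
  jaw=0,
  newtons=60,
)

```text
time: 2.6
ee_pos: [0.2069, -0.6424, 0.3197]
tcp_rot: [0.739, 0.673, -0.0, -0.0]
contact_force: [-1.1, 0.5, 0.0]
gripper_width: -0.0001
grip_force: 0.0
```

>>> drive_tool(
  translation=[
    [3.43,1.95,0],
    [3.43,1.95,0],
    [3.43,1.95,0],
    [3.43,1.95,0],
    [3.43,1.95,0],
    [3.43,1.95,0],
    [3.43,1.95,0],
    [3.43,1.95,0],
    [3.43,1.95,0],
    [3.43,1.95,0],
    [3.43,1.95,0],
    [3.43,1.95,0],
    [3.43,1.95,0],
    [3.43,1.95,0],
    [3.43,1.95,0],
    [3.43,1.95,0],
    [3.43,1.95,0],
    [3.43,1.95,0],
    [3.43,1.95,0],
    [3.43,1.95,0],
  ],
  twist=[0,0,0,0,0,0,0,0,0,0,0,0,0,0,0,0,0,0,0,0],
)

```text
time: 4.6
ee_pos: [0.6638, 0.0029, 0.3194]
tcp_rot: [0.741, 0.671, 0.0, 0.0]
contact_force: [0.5, 0.1, 0.4]
gripper_width: 0.0002
grip_force: 0.0
```

>>> drive_tool(
  translation=[
    [0,0,2.4],
    [0,0,2.5],
    [0,0,2.5],
    [0,0,2.5],
    [0,-1.2,0.7],
    [0,-1.2,0.7],
    [0,-1.2,0.7],
    [0,-1.2,0.7],
    [0,-0.85,0.9],
    [0,-0.85,0.9],
    [0,-0.65,1.05],
    [0,-0.65,1.05],
  ],
  twist=[0,0,0,0,0,0,0,0,0,0,0,0],
)

```text
time: 5.8
ee_pos: [0.5849, 0.0094, 0.1525]
tcp_rot: [0.741, 0.671, 0.0, -0.0]
contact_force: [1.4, -1.0, 0.7]
gripper_width: 0.0003
grip_force: 0.7
```

>>> drive_tool(
  translation=[
    [0,-0.4,1.2],
    [0,-0.4,1.2],
    [0,-0.2,0.8],
    [0,-0.1,0.8],
    [0,0,0.8],
    [0,0,0.2],
    [0,0,0],
  ],
  twist=[0,0,0,0,0,0,0],
)

```text
time: 6.5
ee_pos: [0.5745, 0.0105, 0.1044]
tcp_rot: [0.741, 0.671, -0.0, 0.0]
contact_force: [-11.8, -1.8, 27.4]
gripper_width: -0.0
grip_force: 13.5
```

```bash
python3 - <<'E'
from h import *
s=robot.state(); print(s["contact_force"],s["ee_pos"],s["q"].round(2))
c=cam("scene"); cv2.imwrite("pics/s1.png",cv2.resize(c["img"][110:270,220:380,::-1],None,fx=3.5,fy=3.5,interpolation=cv2.INTER_CUBIC))
E
```

```text
[-11.82925422  -1.82766298  27.44682644] [0.57448768 0.01047562 0.10438769] [ 0.28  0.47 -0.52  1.92  0.31  0.83 -0.5 ]
```

View pics/s1.png

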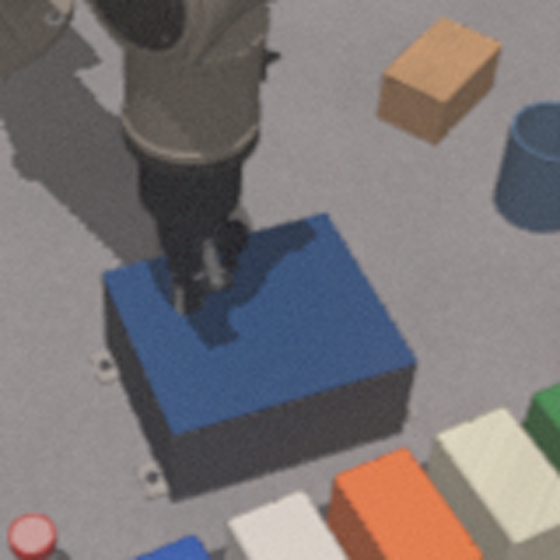

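>>> drive_tool(
  translation=[
    [0,0,-2],
    [0,0,-3],
    [0,0,-3],
    [0,0,-3],
    [-2.9,-0.9,0],
    [-2.9,-0.9,0],
    [-2.9,-0.9,0],
    [-2.9,-0.9,0],
    [-2.9,-0.9,0],
    [-2.9,-0.9,0],
    [-2.9,-0.9,0],
    [-2.9,-0.9,0],
    [-2.9,-0.9,0],
    [-2.9,-0.9,0],
    [-2.9,-0.9,0],
    [-2.9,-0.9,0],
    [0,0,0],
  ],
  twist=[0,0,-0.083,-0.083,0,0,0,0,0,0,0,0,0,0,0,0,0],
  jaw=0.45,
)

```text
time: 8.25
ee_pos: [0.4882, -0.3486, 0.2127]
tcp_rot: [0.685, 0.728, -0.001, 0.0]
contact_force: [-0.4, 0.7, -0.3]
gripper_width: 0.0385
grip_force: 0.0
```

```bash
cat > plan.py <<'E'
from h import *
def go(target,heading=None):
    s=robot.state(); x,y=s["tcp_rot"][:2]; h=2*np.arctan2(y,x); d=np.array(target)-s["ee_pos"]
    tx=np.array([np.cos(h),np.sin(h)]); ty=np.array([np.sin(h),-np.cos(h)])
    print("t",s["time"],"pos",s["ee_pos"].round(4),"h",round(h,4),"move cm (x,y,z)",(100*np.array([d[:2]@tx,d[:2]@ty,-d[2]])).round(2), "twist",None if heading is None else round((h-heading+np.pi)%(2*np.pi)-np.pi,4))
E
python3 - <<'E'
from plan import *
s,t=cam("scene"),cam("top")
for n,c,r in(("s",s,(125,210,155,235)),("t",t,(375,210,405,232))):
    try: p=seg(c,(0,120,70),(8,255,255),r); print(n,len(p),p.mean(0))
    except Exception as e: print(n,e)
# lid, plug, slot in the open
p=seg(t,(98,110,30),(120,255,255),(170,110,300,215)); r=cv2.minAreaRect(p); print("lid",r, cv2.approxPolyDP(cv2.convexHull(p),5,True).reshape(-1,2).tolist())
q=[atz(t,*v,.096).round(4) for v in cv2.boxPoints(r)]; print(q)
b=seg(t,(12,110,70),(28,255,255),(210,205,245,232)); print("plug",len(b),b.mean(0),atz(t,*((b.max(0)+b.min(0))/2),.108), robot.state()["q"].round(2))
go([.4894,-.3461,.073],1.638)
cv2.imwrite("pics/t2.png",cv2.resize(t["img"][110:250,170:290,::-1],None,fx=4.2,fy=4.2,interpolation=cv2.INTER_CUBIC))
E
```

```text
s 104 [140.79808 222.5    ]
t 55 [390.      220.98181]
lid ((232.81771850585938, 172.89361572265625), (77.64189147949219, 66.14624786376953), 6.76617431640625) [[274.0, 145.0], [267.0, 209.0], [191.0, 200.0], [200.0, 136.0]]
[array([0.5278, 0.1616, 0.096 ]), array([0.6961, 0.1466, 0.096 ]), array([ 0.6767, -0.0507,  0.096 ]), array([ 0.5089, -0.0342,  0.096 ])]
plug 169 [226.98225 218.01775] [0.48721373 0.06698194 0.108     ] [ 0.87  0.36 -0.45  1.79  0.18  1.03  0.41]
t 8.35 pos [ 0.4898 -0.3444  0.2129] h 1.6365 move cm (x,y,z) [-0.16 -0.05 13.99] twist -0.0015
```

View pics/t2.png

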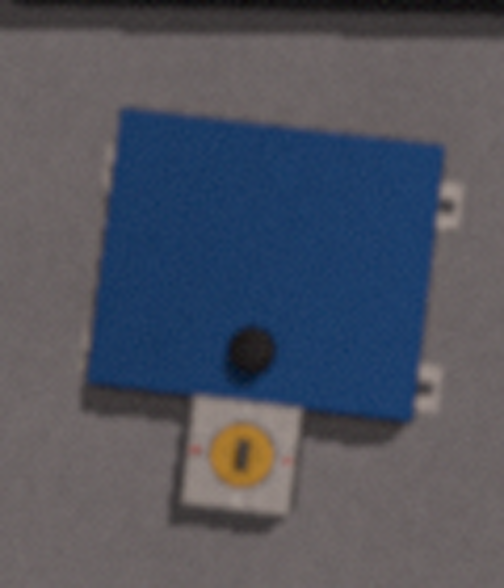

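>>> drive_tool(
  translation=[
    [-0.15,-0.05,2.5],
    [0,0,2.5],
    [0,0,2.5],
    [0,0,2.5],
    [0,0,2],
    [0,0,1],
    [0,0,1],
    [0,0,0],
  ],
  twist=[0,0,0,0,0,0,0,0],
)

```text
time: 9.15
ee_pos: [0.4895, -0.3449, 0.0726]
tcp_rot: [0.683, 0.731, 0.0, -0.001]
contact_force: [0.0, 0.3, -0.3]
gripper_width: 0.0384
grip_force: 0.0
```

>>> drive_tool(
  translation=[
    [0,0,0],
    [0,0,0],
    [0,0,0],
    [0,0,0],
    [0,0,0],
  ],
  twist=[0,0,0,0,0],
  jaw=0,
  newtons=70,
)

```text
time: 9.65
ee_pos: [0.49, -0.3458, 0.0743]
tcp_rot: [0.683, 0.73, 0.0, 0.001]
contact_force: [-2.2, 1.3, 6.5]
gripper_width: 0.0088
grip_force: 68.5
```

>>> drive_tool(
  translation=[
    [0,0,-0.5],
    [0,0,-1],
    [0,0,-1.5],
    [0,0,-2],
    [0,0,-2],
    [0,0,-2],
    [0,0,-2],
    [0,0,-1.5],
    [0,0,0],
  ],
  twist=[0,0,0,0,0,0,0,0,0],
)

```text
time: 10.55
ee_pos: [0.4905, -0.3461, 0.2011]
tcp_rot: [0.683, 0.73, 0.0, 0.002]
contact_force: [0.8, -0.1, -0.5]
gripper_width: 0.0088
grip_force: 68.2
```

```bash
python3 - <<'E'
from plan import *
s,t=cam("scene"),cam("top"); st=robot.state(); print(st["contact_force"],st["gripper_width"],st["grip_force"])
X=st["ee_pos"]; 
go([.487,.067,.2],3.045)
u,v=proj(s,X).astype(int); print(u,v)
cv2.imwrite("pics/s3.png",cv2.resize(s["img"][v-45:v+75,u-60:u+60,::-1],None,fx=4.5,fy=4.5,interpolation=cv2.INTER_CUBIC))
E
```

```text
[ 0.35933935  0.40518429 -0.66336264] 0.009179743843407598 68.16123247146606
t 10.65 pos [ 0.4894 -0.3455  0.1985] h 1.6377 move cm (x,y,z) [41.18  2.52 -0.15] twist -1.4073
129 194
```

View pics/s3.png

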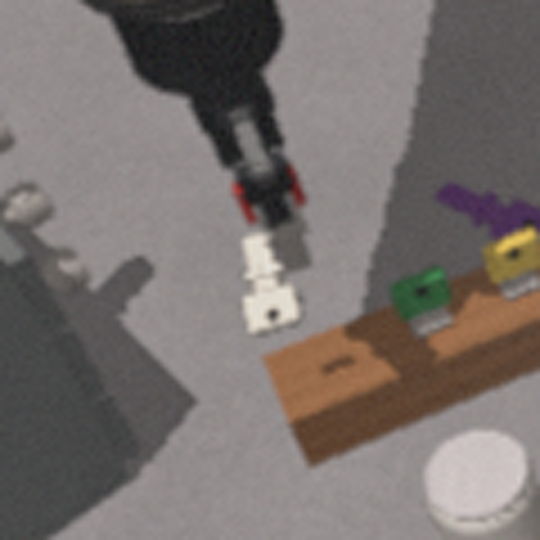

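>>> drive_tool(
  translation=[
    [2,0.1,0],
    [3,0.2,0],
    [3,0.2,0],
    [3,0.2,0],
    [3,0.2,0],
    [3,0.2,0],
    [3,0.2,0],
    [3,0.2,0],
    [3,0.2,0],
    [3,0.2,0],
    [3,0.2,0],
    [3,0.2,0],
    [3,0.2,0],
    [2.2,0.1,0],
    [1,0,0],
    [0,0,0],
  ],
  twist=[0,0,0,0,0,0,0,0,0,0,0,0,0,0,0,0],
)

```text
time: 12.25
ee_pos: [0.4872, 0.0685, 0.1978]
tcp_rot: [0.682, 0.731, -0.0, -0.0]
contact_force: [0.1, -0.7, -0.7]
gripper_width: 0.0089
grip_force: 68.2
```

>>> drive_tool(
  translation=[
    [0,0,0],
    [0,0,0],
    [0,0,0],
    [0,0,0],
    [0,0,0],
    [0,0,0],
    [0,0,0],
    [0,0,0],
    [0,0,0],
    [0,0,0],
    [0,0,0],
    [0,0,0],
  ],
  twist=[-0.14,-0.14,-0.14,-0.14,-0.14,-0.14,-0.14,-0.14,-0.14,-0.145,0,0],
)

```text
time: 13.45
ee_pos: [0.4878, 0.0662, 0.198]
tcp_rot: [0.052, 0.999, -0.0, -0.0]
contact_force: [0.5, -0.8, 0.1]
gripper_width: 0.009
grip_force: 68.2
```

```bash
python3 - <<'E'
from plan import *
s,t=cam("scene"),cam("top"); st=robot.state(); print(st["contact_force"],st["q"].round(2))
X=st["ee_pos"]
for _ in range(4): go([.487,.067,.19],3.045); t=cam("top")
A=[]
for c,n in((s,"s"),(t,"t")):
    u,v=proj(c,X).astype(int); print(n,u,v)
    A.append(cv2.resize(c["img"][v-50:v+50,u-50:u+50,::-1],None,fx=4,fy=4,interpolation=cv2.INTER_CUBIC))
cv2.imwrite("pics/st4.png",np.hstack(A))
E
```

```text
[1.1424154  0.2428729  0.61057329] [ 0.54  0.29 -0.93  2.01  0.28  0.98  0.94]
t 13.55 pos [0.4879 0.0667 0.1982] h 3.0385 move cm (x,y,z) [0.09 0.02 0.82] twist -0.0065
t 13.6 pos [0.4879 0.0669 0.1983] h 3.0395 move cm (x,y,z) [ 0.09 -0.    0.83] twist -0.0055
t 13.65 pos [0.4879 0.0671 0.1983] h 3.0405 move cm (x,y,z) [ 0.09 -0.02  0.83] twist -0.0045
t 13.7 pos [0.4879 0.0672 0.1984] h 3.0411 move cm (x,y,z) [ 0.09 -0.03  0.84] twist -0.0039
s 277 144
t 224 217
```

View pics/st4.png

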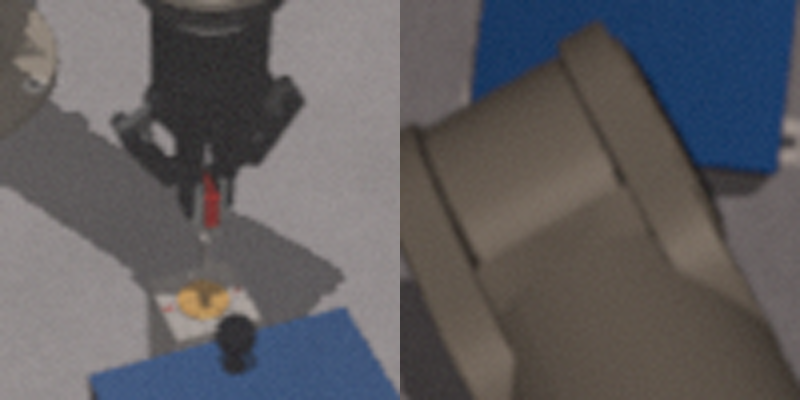

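```bash
python3 - <<'E'
from plan import *
s=cam("scene"); st=robot.state(); X=st["ee_pos"]; print(X)
b=seg(s,(12,110,70),(28,255,255),(255,160,300,185)); print("plug scene bbox",b.min(0),b.max(0),b.mean(0)); m=(b.min(0)+b.max(0))/2
print("scene plug @.108",atz(s,*m,.108))
th=np.linspace(0,6.28,60)
for r in (.014,.016,.018):
  P=np.array([proj(s,[.487+r*np.cos(a),.067+r*np.sin(a),.108]) for a in th]); print(r,P.min(0),P.max(0))
r=seg(s,(0,110,50),(8,255,255),(260,125,300,165)); print("red",len(r),r.min(0),r.max(0),r.mean(0))
h=3.041; ex=np.array([np.cos(h),np.sin(h),0]); ey=np.array([np.sin(h),-np.cos(h),0]); bow=X+[0,0,.0077]
P=np.array([proj(s,bow-ex*.017+ey*a*.005+np.array([0,0,c*.015])) for a in(-1,1) for c in(-1,1)]); print("pred end face",P.min(0),P.max(0),P.mean(0))
E
```

```text
[0.48789676 0.06733317 0.19836779]
plug scene bbox [272. 165.] [283. 172.] [277.2361  168.79167]
scene plug @.108 [0.4908714  0.06588709 0.108     ]
0.014 [272.46215762 164.13887397] [282.03747713 170.97301571]
0.016 [271.77859689 163.65902367] [282.7221399  171.46963469]
0.018 [271.09511202 163.18024931] [283.40695891 171.96739305]
red 35 [278. 137.] [281. 149.] [279.77142 143.51428]
pred end face [278.56545387 141.9416545 ] [282.28703796 151.01291228] [280.4082039  146.47803092]
```

>>> drive_tool(
  translation=[
    [0.04,-0.04,1],
    [0,0,1],
    [0,0,0.7],
    [0,0,0.3],
    [0,0,0.2],
    [0,0,0.2],
    [0,0,0.2],
    [0,0,0],
  ],
  twist=[0,0,0,0,0,0,0,0],
)

```text
time: 14.6
ee_pos: [0.4876, 0.0669, 0.1623]
tcp_rot: [0.049, 0.999, 0.0, 0.0]
contact_force: [0.4, 0.5, -1.3]
gripper_width: 0.009
grip_force: 68.1
```

>>> drive_tool(
  translation=[
    [0,0,0.2],
    [0,0,0.2],
    [0,0,0.2],
    [0,0,0.1],
    [0,0,0],
  ],
  twist=[0,0,0,0,0],
)

```text
time: 15.1
ee_pos: [0.4875, 0.0669, 0.1552]
tcp_rot: [0.049, 0.999, 0.0, 0.0]
contact_force: [1.4, -1.6, -3.1]
gripper_width: 0.009
grip_force: 68.1
```

Inside the slot. Continue with small rocking.

>>> drive_tool(
  translation=[
    [0,0,0.2],
    [0,0,0.2],
    [0,0,0.2],
    [0,0,0.2],
    [0,0,0.2],
    [0,0,0.1],
    [0,0,0],
  ],
  twist=[0.04,-0.08,0.08,-0.08,0.08,-0.04,0],
)

```text
time: 15.8
ee_pos: [0.4875, 0.0662, 0.1442]
tcp_rot: [0.049, 0.999, -0.0, -0.0]
contact_force: [2.3, -5.2, -1.6]
gripper_width: 0.0091
grip_force: 68.1
```

>>> drive_tool(
  translation=[
    [0,-0.05,0.2],
    [0,0,0.2],
    [0,0,0.2],
    [0,0,0.2],
    [0,0,0],
  ],
  twist=[0.04,-0.08,0.08,-0.08,0.04],
)

```text
time: 16.3
ee_pos: [0.4876, 0.0667, 0.1364]
tcp_rot: [0.048, 0.999, 0.0, 0.0]
contact_force: [2.1, -0.5, -0.9]
gripper_width: 0.0088
grip_force: 68.4
```

>>> drive_tool(
  translation=[
    [0,0,0.2],
    [0,0,0.1],
    [0,0,0.1],
    [0,0,0.1],
    [0,0,0],
  ],
  twist=[0.04,-0.08,0.08,-0.04,0],
)

```text
time: 16.8
ee_pos: [0.4879, 0.0669, 0.1322]
tcp_rot: [0.049, 0.999, 0.0, 0.0]
contact_force: [-2.4, -1.2, 15.0]
gripper_width: 0.0089
grip_force: 71.0
```

```bash
python3 - <<'E'
from h import *
c=cam("scene"); s=robot.state(); print(s["contact_force"],s["ft_torque"],s["ee_pos"],s["q"].round(2))
cv2.imwrite("pics/s5.png",cv2.resize(c["img"][115:195,240:320,::-1],None,fx=7,fy=7,interpolation=cv2.INTER_CUBIC))
E
```

```text
[-2.43267667 -1.08024373 14.90813516] [-0.17487455  0.57870835 -0.17671891] [0.48789174 0.06686424 0.13214815] [ 0.47  0.39 -0.88  2.07  0.4   0.86  0.84]
```

View pics/s5.png

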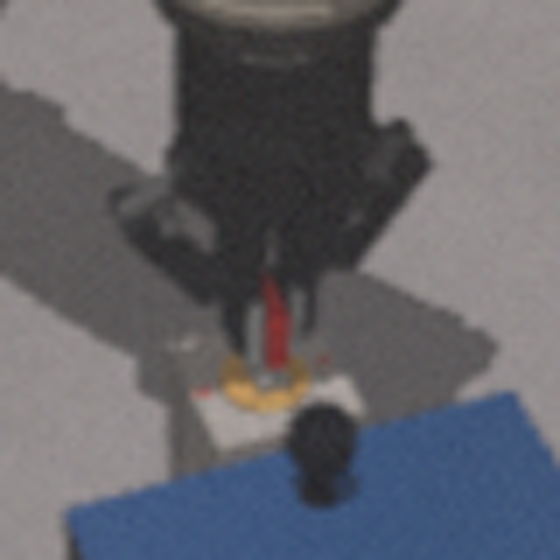

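>>> drive_tool(
  translation=[
    [0,0,0.03],
    [0,0,0],
    [0,0,0],
    [0,0,0],
    [0,0,0],
    [0,0,0],
    [0,0,0],
    [0,0,0],
    [0,0,0],
    [0,0,0],
    [0,0,0],
    [0,0,0],
    [0,0,0],
    [0,0,0],
    [0,0,0],
    [0,0,0],
    [0,0,0],
  ],
  twist=[0.09,0.09,0.09,0.09,0.09,0.09,0.09,0.09,0.09,0.09,0.09,0.09,0.09,0.09,0.09,0.09,0.09],
)

```text
time: 18.55
ee_pos: [0.4883, 0.0668, 0.1321]
tcp_rot: [0.729, 0.685, 0.001, 0.001]
contact_force: [-1.5, -1.7, 16.7]
gripper_width: 0.0089
grip_force: 71.1
```

```bash
python3 - <<'E'
from plan import *
s=robot.state(); print(s["contact_force"],s["ft_torque"],s["q"].round(2),s["gripper_width"])
go([.4875,.0668,.132],1.474)
E
```

```text
[-1.47823865 -1.74540402 16.67183978] [-0.30489276  0.47349333  0.13945151] [ 0.21  0.31 -0.55  2.08  0.23  0.8  -0.54] 0.008884279872078035
t 18.55 pos [0.4883 0.0668 0.1321] h 1.5087 move cm (x,y,z) [-0.01 -0.08  0.01] twist 0.0347
```

>>> drive_tool(
  translation=[
    [0,0,0],
    [0,0,0],
    [0,0,0],
    [0,0,0],
  ],
  twist=[0.03,0.03,0.01,0],
)

```text
time: 18.95
ee_pos: [0.4883, 0.0668, 0.1322]
tcp_rot: [0.751, 0.66, 0.001, 0.001]
contact_force: [-1.0, -2.4, 16.5]
gripper_width: 0.0091
grip_force: 71.0
```

```bash
python3 - <<'E'
from plan import *
s=robot.state(); print(s["contact_force"],s["ft_torque"],s["gripper_width"])
go([.4875,.0668,.132],1.474)
E
```

```text
[-1.04004388 -2.42399385 16.52497006] [-0.38449058  0.31341316  0.08159491] 0.009096070263461254
t 18.95 pos [0.4883 0.0668 0.1322] h 1.442 move cm (x,y,z) [-0.01 -0.08  0.02] twist -0.032
```

>>> drive_tool(
  translation=[
    [0,0,0],
    [0,0,0],
    [0,0,0],
  ],
  twist=[0.03,0.03,0],
)

```text
time: 19.25
ee_pos: [0.4883, 0.0668, 0.1322]
tcp_rot: [0.771, 0.637, 0.001, 0.001]
contact_force: [-1.2, -2.2, 16.8]
gripper_width: 0.0089
grip_force: 71.1
```

```bash
python3 - <<'E'
from plan import *
s=robot.state(); print(s["contact_force"],s["ft_torque"],s["gripper_width"])
go([.4875,.0668,.132],1.474)
E
```

```text
[-1.2488946 -2.1654195 16.7919538] [-0.39272655  0.35786491  0.12156121] 0.008882147170438311
t 19.25 pos [0.4883 0.0668 0.1322] h 1.3812 move cm (x,y,z) [-0.02 -0.08  0.02] twist -0.0928
```

>>> drive_tool(
  translation=[
    [0,0,0],
    [0,0,0],
    [0,0,0],
  ],
  twist=[0.03,0.03,0],
)

```text
time: 19.55
ee_pos: [0.488, 0.0668, 0.1321]
tcp_rot: [0.79, 0.614, 0.001, 0.0]
contact_force: [-3.1, -1.7, 18.6]
gripper_width: 0.0087
grip_force: 71.5
```

```bash
python3 - <<'E'
from plan import *
s=robot.state(); print(s["contact_force"],s["ft_torque"],s["gripper_width"],s["q"].round(2))
go([.4875,.0668,.132],1.474)
E
```

```text
[-3.0674133  -1.65391167 18.56530958] [-0.36820096  0.85872645  0.18806408] 0.008726629539660361 [ 0.18  0.31 -0.52  2.08  0.21  0.8  -0.71]
t 19.55 pos [0.488  0.0668 0.1321] h 1.3213 move cm (x,y,z) [-0.01 -0.05  0.01] twist -0.1527
```

>>> drive_tool(
  translation=[
    [0,0,0],
    [0,0,0],
    [0,0,0],
  ],
  twist=[0.03,0.03,0],
)

```text
time: 19.85
ee_pos: [0.4879, 0.0668, 0.1321]
tcp_rot: [0.807, 0.59, 0.001, 0.0]
contact_force: [-4.6, -1.5, 19.3]
gripper_width: 0.0088
grip_force: 71.8
```

```bash
python3 - <<'E'
from plan import *
c=cam("scene");s=robot.state(); print(s["contact_force"],s["ft_torque"],s["gripper_width"],s["q"].round(2))
go([.4875,.0668,.132],1.474)
cv2.imwrite("pics/s6.png",cv2.resize(c["img"][120:190,240:310,::-1],None,fx=8,fy=8,interpolation=cv2.INTER_CUBIC))
E
```

```text
[-3.79960799 -1.54049775 18.6160893 ] [-0.46035863  0.86721011  0.6004485 ] 0.008654015640981795 [ 0.17  0.3  -0.5   2.08  0.2   0.8  -0.77]
t 19.9 pos [0.488  0.0668 0.1321] h 1.2629 move cm (x,y,z) [-0.01 -0.04  0.01] twist -0.2111
```

View pics/s6.png

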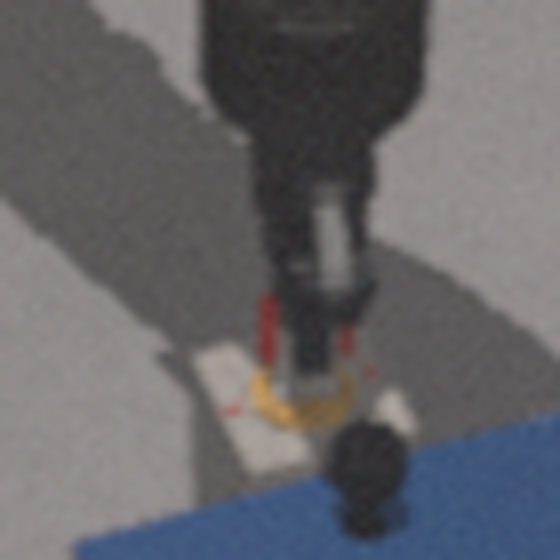

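>>> drive_tool(
  translation=[
    [0,0,0],
    [0,0,0],
    [0,0,0],
    [0,0,0],
  ],
  twist=[0,0,0,0],
)

```text
time: 20.3
ee_pos: [0.4879, 0.0668, 0.1321]
tcp_rot: [0.807, 0.59, 0.001, 0.0]
contact_force: [-3.6, -1.4, 19.5]
gripper_width: 0.009
grip_force: 71.8
```

```bash
python3 - <<'E'
from h import *
s=robot.state(); print(s["contact_force"],s["ft_torque"],s["ee_pos"],s["grip_force"]); print(robot.close_job())
E
```

```text
[-3.61029039 -1.37953034 19.51177702] [-0.40317079  0.99634402  0.65071337] [0.48792515 0.06683221 0.13211533] 71.79659843444824
the job is handed in; nothing more can be done
None
```

I handed the job in at about 20 s: the lid is shut, and the red key is fully home, turned clockwise to the stop (wrist torque 0.65 N m against the spring's 0.14) and still gripped there; the result of the judging was not reported back.

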